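# Find the tool case whose catch has not taken and snap it shut

### The arm

A 6-joint arm with a two-finger parallel gripper is mounted at the origin on the work surface. World frame = base frame: x ahead of the robot, y to its left, z up, the work surface at z = 0. Lengths are in mm, angles in rad, forces in N, time in s.
With the tool pointing down it reaches from about 275 to 1000 mm from the base axis. Payload 8.4 kg.
Tool frame: the origin (TCP) lies at the very end of the fingers, on their centre line; the grasp point (between the pads) lies 19 mm behind it; z points along the fingers, y is the direction in which the jaws open and shut (so a half turn about z gives the same grasp; the last joint's range is limited). The gripper opens to 85 mm and grips with 20 to 120 N. Pads are 22 mm wide; open, the fingers measure 114 mm over their backs; the gripper's body (76 mm by 85 mm) begins 54 mm behind the grasp point. The pads swing forward as they close: fully open they stand 13 mm farther back than shut.
Start: joints at [-1.13, 0.353, 1.633, -0, 1.155, -0.002], TCP at [267.793, -564.725, 231.281] pointing down, gripper open.
Joint ranges: [-2.63, 2.63], [-0.92, 2.1], [0.06, 2.66], [-1.3, 4.44], [0, 2.69], [-3.02, 3.02]. Speed limits (rad/s): [2.22, 2.22, 2.79, 3.14, 3.14, 3.14].

### API

Orientations are given as [roll, pitch, yaw] about the fixed x, y, z axes, in that order (R = Rz(yaw) Ry(pitch) Rx(roll)).
In Python, from rig import sense, grab_frame, sign_off, masks_of gives the robot as it stands. The module is installed in compiled form; this text tells all that it offers.
- The arm moves only by the shell command python3 -m inch 'ROWS' [FORCE]. ROWS is JSON, a list of rows, each an object of numbers: "gripper": the finger opening in m, from 0 to 0.0854; "tx", "ty", "tz": the shift along the tool's x, y, z in m; "spin": the turn about the tool's z in degrees. In form: [{"gripper": .., "tx": .., "ty": .., "tz": .., "spin": ..}, ...]. A call has exactly 8 rows; each row shifts and turns the commanded pose from where the row before left it, along the tool's axes as they then stand; what a row does not reach is not made up. A row lasts 1/10 s, in which the tool goes at most 50 mm and 8.59 degrees, less where a joint would pass 70% of its speed; a pose out of reach is approached as far as the arm can. A call is refused whole if a number of a shift passes 0.05 or a number of a turn 8.59, either way. A call with a gripper value outside its range is refused whole. The fingers move at their own pace and stop on an object; FORCE is the grip in N (left out, the last holds). Time passes only in rows, so rows that do not move let the fingers close, or fill a call up. It gives the time, the measured TCP pose, the force and the opening at its end, in the units of the state.
- sense(): the state, without advancing time (a new reading comes with each control period).
- grab_frame(name): name is "side" or "top"; returns a dict with "pixels" (400x640x3 uint8, red, green, blue), "K" (3x3 intrinsics, pixels), "k1" (the pictures are not rectified: a ray, as slopes to the right and down, at radius r is drawn at 1 + k1 r^2 times it, then the intrinsics apply), "extrinsics" (4x4, takes a point from camera to world coordinates). Camera axes: x right, y down, z forward; pixel columns grow to the right and rows downward; lengths in mm; the calibration is good to about 2 mm. A picture is of the moment at which its call begins. There is no depth.
- sign_off(): hands the job in, once; it reports no verdict.
Trained networks look in the newest picture that a camera, given by its name, has taken for a name from the list of things; names that differ only in an ending like _2 or _b are one class to them, and where a whole thing is asked for, a point or a joint stands for the part that bears it (a point fixed in the world has none). Each returns a list of dicts, best first, with "conf" (0 to 1); they miss things now and then, are a little off and sometimes report something else, mostly with a low value. They report only what shows in the picture. A call takes as long as a camera call. They do not tell look-alikes from the thing itself.
- masks_of(camera, target): "pixels" (400x640 bool, what is visible of it) and "centre" ([row, column] in pixels, amid what is visible of it).
The state is a dict: "clock": time; "qpos": joint angles; "qvel": joint speeds; "joint_efforts": joint torques, N m; "eef_pos": TCP position; "tcp_rot": TCP orientation; "contact_force": force on the tool from outside, world axes, zero at the start; "wrist_torque": the same for the moment, N m; "opening": opening from 0.0 (shut) to 1.0 (fully open).
Only numpy, scipy, OpenCV 4.12 (cv2) and the standard library are available. Lean on these libraries where they do the work, as an engineer would, in place of code of your own. Each camera call takes 0.05 s, during which the arm holds its last target.

### The job

One of the three plywood tool cases is not caught. Tug the lids up by their grip bars until you find the one that swings up (lift it a good centimetre or more), press that lid firmly down so its catch takes, and leave all three lids pressed fully home. Do not move the other things on the bench.

Things in the scene. Friction and masses are not known exactly. Their poses are not given: they have to be found in the camera images.
- case_a: one of three look-alike plywood tool cases, fixed to the bench, 150 mm long (its x) x 120 mm wide (its y), walls 80 mm high; origin at the centre of its underside, z up, its x axis points away from the front (handle side) to the hinge side. The claw catch is hidden inside: caught and uncaught look the same.
- lid_a_handle (a point): centre of the wooden grip bar on the lid of case_a; the bar is 64 mm long (case x), 12 mm thick (case y), 18 mm tall, on two feet 12 x 12 mm at its ends (so it is open beneath); it sits 35 mm to the front of the case centre. Lid home: this point is 115 mm above the bench, bar top 124, lid top 90 mm. Axes as the case's when home.
- lid_a (a joint): lid of case_a, rad: 0 = fully home, + = open, limit 1.2. Hinge along case y, 75 mm behind the case centre, 80 mm up: 0.01 rad is 1.1 mm at the bar centre. Stiff (2 N at the bar), stays where left; starts 0.02 to 0.04 ajar. Caught: rattles between 0 and 0.04 (0.06 pulled hard). Uncaught: swings up freely, rests on its open catch at 0.03; pressed to 0 (8 to 12 N at the bar) it closes the catch and is held.
- case_b: one of three look-alike plywood tool cases, fixed to the bench, 150 mm long (its x) x 120 mm wide (its y), walls 80 mm high; origin at the centre of its underside, z up, its x axis points away from the front (handle side) to the hinge side. The claw catch is hidden inside: caught and uncaught look the same.
- lid_b_handle (a point): centre of the wooden grip bar on the lid of case_b; the bar is 64 mm long (case x), 12 mm thick (case y), 18 mm tall, on two feet 12 x 12 mm at its ends (so it is open beneath); it sits 35 mm to the front of the case centre. Lid home: this point is 115 mm above the bench, bar top 124, lid top 90 mm. Axes as the case's when home.
- lid_b (a joint): lid of case_b, rad: 0 = fully home, + = open, limit 1.2. Hinge along case y, 75 mm behind the case centre, 80 mm up: 0.01 rad is 1.1 mm at the bar centre. Stiff (2 N at the bar), stays where left; starts 0.02 to 0.04 ajar. Caught: rattles between 0 and 0.04 (0.06 pulled hard). Uncaught: swings up freely, rests on its open catch at 0.03; pressed to 0 (8 to 12 N at the bar) it closes the catch and is held.
- case_c: one of three look-alike plywood tool cases, fixed to the bench, 150 mm long (its x) x 120 mm wide (its y), walls 80 mm high; origin at the centre of its underside, z up, its x axis points away from the front (handle side) to the hinge side. The claw catch is hidden inside: caught and uncaught look the same.
- lid_c_handle (a point): centre of the wooden grip bar on the lid of case_c; the bar is 64 mm long (case x), 12 mm thick (case y), 18 mm tall, on two feet 12 x 12 mm at its ends (so it is open beneath); it sits 35 mm to the front of the case centre. Lid home: this point is 115 mm above the bench, bar top 124, lid top 90 mm. Axes as the case's when home.
- lid_c (a joint): lid of case_c, rad: 0 = fully home, + = open, limit 1.2. Hinge along case y, 75 mm behind the case centre, 80 mm up: 0.01 rad is 1.1 mm at the bar centre. Stiff (2 N at the bar), stays where left; starts 0.02 to 0.04 ajar. Caught: rattles between 0 and 0.04 (0.06 pulled hard). Uncaught: swings up freely, rests on its open catch at 0.03; pressed to 0 (8 to 12 N at the bar) it closes the catch and is held.
- glue_bottle: bystander: small yellow glue bottle, 34 mm across, 85 mm tall, standing between two cases; origin at the centre of its underside; leave alone
- sanding_block: bystander: cork sanding block 75 x 34 x 26 mm between two cases; origin at the centre of its underside; leave alone
- tape_measure: bystander: tape measure 70 x 36 x 66 mm; origin at the centre of its underside; leave alone
- wrench: bystander: wrench lying on the bench; origin at the centre of its underside; leave alone
- screwdriver: bystander: screwdriver lying on the bench; origin at the centre of its underside; leave alone
- offcut: bystander: plywood offcut 160 x 60 x 18 mm; origin at the centre of its underside; leave alone
- try_block: bystander: wood block 90 x 45 x 45 mm; origin at the centre of its underside; leave alone
Things that resemble listed ones, but are neither listed nor needed, are in the scene too. What is shaped like the case_b but green is not meant.

How it is judged (in metres and radians):
On the way:
1. the uncaught lid is tugged up: one of the lids stands open more than 0.09 rad (10 mm at its bar) (value of joint any of lid_a, lid_b, lid_c above 0.09 rad), for 0.1 s.
At the end, for the whole second after the job is handed in: all three lids are fully home: each lid joint below 0.011 rad (1.2 mm at the grip bar), which an uncaught lid reaches only by closing its catch (value of joint each of lid_a, lid_b, lid_c below 0.011 rad); the robot touches nothing.
It fails at once if a bystander is moved more than 40 mm (distance of any of glue_bottle, sanding_block, tape_measure, wrench, screwdriver, offcut, try_block from where it was at the start of the episode above 0.04 m).
It also fails if it takes over 72 s, if anything falls off the work surface, if the arm or the gripper's body presses on something with over 40 N, if the wrist force passes 120 N, or if a joint passes its speed limit or range.

## Working session

There is one attempt and no reset: what is moved stays moved. The work goes in short steps, Python scripts to look and compute and a shell command to move; the robot and the scene stay as the last step left them, time stands still between calls to the robot, and variables do not carry over. Pictures are saved under pics/ and viewed, and the job is handed in when it is done.

```bash
mkdir -p pics; python3 - <<'E'
from rig import *
import cv2
s=sense()
for k,v in s.items(): print(k,v)
for n in ("side","top"):
    f=grab_frame(n); cv2.imwrite(f"pics/{n}0.png",f["pixels"][:,:,::-1])
    print(n,f["K"],f["k1"],f["extrinsics"])
    for t in ("case_a","lid_a_handle","lid_a"):
        for m in masks_of(n,t): print(n,t,round(m["conf"],2),m["centre"],m["pixels"].sum())
E
```

```text
clock 0.0
qpos [-1.13039302e+00  3.53628409e-01  1.63414190e+00  4.99889167e-06
  1.15517806e+00 -2.40661540e-03]
qvel [-0.00047405  0.00062179  0.00030434  0.00059279 -0.00095251 -0.00146247]
joint_efforts [ 9.05898250e-04 -6.05249476e+01 -3.42070735e+01  1.44916844e-04
  9.44616215e-03  2.03502998e-05]
eef_pos [ 267.59648592 -564.2936181   230.57067656]
tcp_rot [-3.14023696e+00 -7.83324265e-06  4.42807897e-01]
contact_force [-0.29930927  0.08817389  0.41779887]
wrist_torque [ 0.02235912  0.04982983 -0.03574182]
opening 1.0022250433385445
side [[367.09616541   0.         320.52711059]
 [  0.         367.09616541 196.8925872 ]
 [  0.           0.           1.        ]] 0.009576854767677386 [[-9.73010262e-01 -1.19000625e-01  1.97711611e-01  2.61647983e+02]
 [-2.30448306e-01  5.45733713e-01 -8.05647747e-01  7.22210474e+02]
 [-1.20253066e-02 -8.29465832e-01 -5.58427996e-01  6.32091184e+02]
 [ 0.00000000e+00  0.00000000e+00  0.00000000e+00  1.00000000e+00]]
side case_a 0.91 [219.8, 282.7] 3373
side case_a 0.87 [169.7, 308.9] 2353
side case_a 0.65 [291.4, 229.0] 6252
side case_a 0.56 [355
[... 367 characters left out ...]

 [  0.           0.           1.        ]] -0.07971045772380782 [[-2.88333478e-02 -9.90940621e-01  1.31169069e-01  3.38301830e+02]
 [-9.99463880e-01  3.06168353e-02  1.16001135e-02 -1.69633307e+01]
 [-1.55110054e-02 -1.30764276e-01 -9.91292143e-01  1.03965074e+03]
 [ 0.00000000e+00  0.00000000e+00  0.00000000e+00  1.00000000e+00]]
top case_a 0.79 [163.0, 219.1] 3095
top case_a 0.76 [163.8, 412.1] 3007
top case_a 0.66 [314.0, 203.3] 3369
top case_a 0.58 [170.4, 313.0] 2829
top lid_a_handle 0.92 [155.7, 216.4] 2476
top lid_a_handle 0.46 [155.8, 415.1] 2564
top lid_a 0.93 [155.5, 219.6] 2483
top lid_a 0.92 [317.9, 198.2] 2797
top lid_a 0.8 [165.7, 315.1] 2475
top lid_a 0.59 [157.7, 411.1] 2564
```

View pics/side0.png

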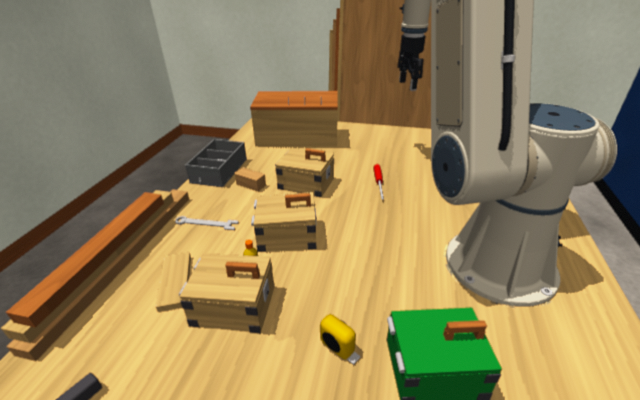

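View pics/top0.png

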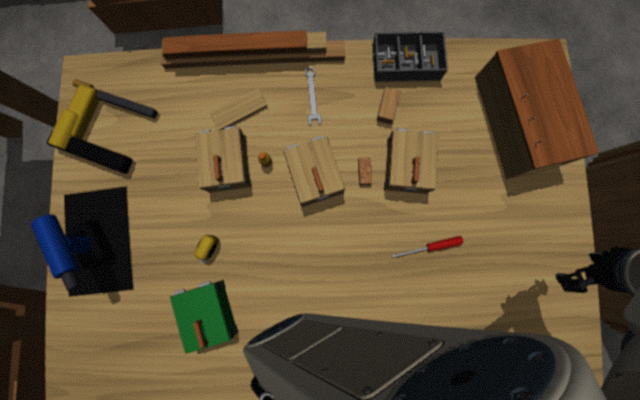

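Top view: the plywood cases sit at about (219,158), (314,168) and (412,160) (col,row). The green look-alike at (203,317) is excluded. Next I'll segment the bars.

```bash
cat > h.py <<'E'
import numpy as np, cv2
def ray(f,u,v):
    K=f["K"];k=f["k1"]
    p=cv2.undistortPoints(np.array([[[u,v]]],float),K,np.array([k,0,0,0,0.]))[0,0]
    E=np.array(f["extrinsics"]); d=E[:3,:3]@np.array([p[0],p[1],1]); return E[:3,3],d/np.linalg.norm(d)
def atz(f,u,v,z):
    o,d=ray(f,u,v); return o+d*(z-o[2])/d[2]
def proj(f,P):
    E=np.array(f["extrinsics"]);c=E[:3,:3].T@(np.asarray(P,float)-E[:3,3])
    return cv2.projectPoints(c[None,None],np.zeros(3),np.zeros(3),f["K"],np.array([f["k1"],0,0,0,0.]))[0][0,0]
E
python3 - <<'E'
from rig import *
from h import *
f=grab_frame("top"); g=grab_frame("side")
for n,fr,boxes in (("top",f,[(195,130,245,190),(290,140,342,202),(392,130,438,188)]),("side",g,[(222,258,264,282),(282,192,316,210),(302,147,330,163)])):
    im=cv2.cvtColor(fr["pixels"],cv2.COLOR_RGB2HSV).astype(int); big=[]
    for b in boxes:
        c=im[b[1]:b[3],b[0]:b[2]]
        m=((c[:,:,0]<14)&(c[:,:,1]>140)&(c[:,:,2]>60)).astype(np.uint8)
        nn,l,st,ce=cv2.connectedComponentsWithStats(m); i=1+np.argmax(st[1:,4])
        ys,xs=np.where(l==i); r=cv2.minAreaRect(np.stack([xs+b[0],ys+b[1]],1).astype(np.float32))
        print(n,len(xs),r, st[i]+[b[0],b[1],0,0,0])
        pc=cv2.boxPoints(r)
        if n=="top":
            e=sorted([ (pc[j]+pc[(j+1)%4])/2 for j in range(4)],key=lambda q:q[1]); a,z=e[0],e[-1]
            A=atz(f,*a,125.5);Z=atz(f,*z,125.5); print("hinge end",A.round(1),"front end",Z.round(1),np.linalg.norm(A-Z),"yaw",np.arctan2(*(A-Z)[[1,0]]),"cen",((A+Z)/2).round(1))
        cv2.imwrite
    crop=fr["pixels"][boxes[0][1]-20 if n=="top" else 130:(215 if n=="top" else 340), 180:450 if n=="top" else 350]
    cv2.imwrite(f"pics/{n}1.png",cv2.resize(crop[:,:,::-1],None,fx=2.8,fy=2.8,interpolation=cv2.INTER_CUBIC))
E
```

```text
top 94 ((216.69802856445312, 166.9801788330078), (23.98040008544922, 4.5771708488464355), 84.2894058227539) [214 155   6  25  94]
hinge end [569.5 254.  125.5] front end [507.3 247.2 125.5] 62.506904525368746 yaw 0.109617519108955 cen [538.4 250.6 125.5]
top 91 ((317.15838623046875, 179.1067657470703), (23.683034896850586, 3.937230110168457), 72.6459732055664) [312 168  11  23  91]
hinge end [527.8   4.2 125.5] front end [469.8 -11.8 125.5] 60.146569719216224 yaw 0.2702449770842777 cen [498.8  -3.8 125.5]
top 99 ((416.0, 169.0), (24.0, 4.0), 90.0) [414 157   5  25  99]
hinge end [ 547.7 -255.3  125.5] front end [ 486.3 -251.3  125.5] 61.588962431978736 yaw -0.06621898266500999 cen [ 517.  -253.3  125.5]
side 288 ((242.0621337890625, 269.81903076171875), (32.58647537231445, 13.087149620056152), 3.012787342071533) [226 263  33  15 288]
side 160 ((297.5773010253906, 200.046142578125), (11.036213874816895, 23.32086753845215), 87.1375961303711) [286 194  24  13 160]
side 99 ((315.1179504394531, 154.61572265625), (19.031574249267578, 8.854969024658203), 7.594643592834473) [306 150  19  11  99]
```

View pics/top1.png

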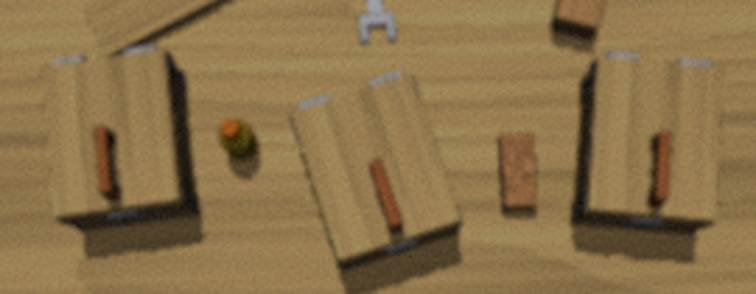

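View pics/side1.png

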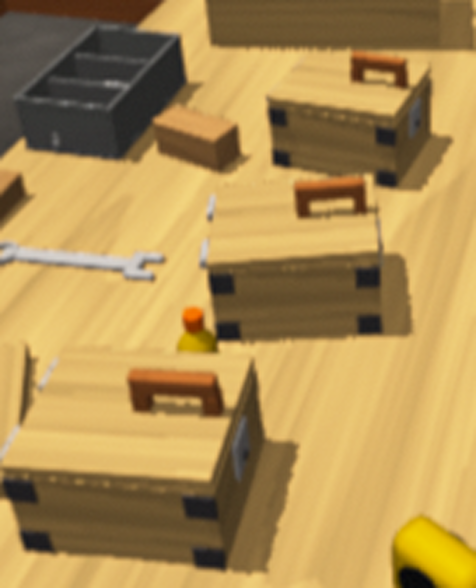

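```bash
cat > rel.py <<'E'
# needed moves in tool axes, for down-pointing tool: python rel.py x y z yaw
import sys,numpy as np
from rig import sense
x,y,z,w=map(float,sys.argv[1:]); s=sense();p=s["eef_pos"];a=s["tcp_rot"][2]
dx,dy=x-p[0],y-p[1]
print("spin deg",np.degrees(-(w-a)), "tool now: tx",np.cos(a)*dx+np.sin(a)*dy,"ty",np.sin(a)*dx-np.cos(a)*dy,"tz",p[2]-z)
print("after spin: tx",np.cos(w)*dx+np.sin(w)*dy,"ty",np.sin(w)*dx-np.cos(w)*dy,"clock",s["clock"])
E
python3 - <<'E'
from rig import *
from h import *
g=grab_frame("side")
# bars: project box corners vs mask bbox
for nm,c,w,bb in (("L",(538.4,250.6),.11,(226,263,33,15)),("M",(498.8,-3.8),.27,(286,194,24,13)),("R",(517,-253.3),-.066,(306,150,19,11))):
    R=np.array([[np.cos(w),-np.sin(w)],[np.sin(w),np.cos(w)]])
    P=[proj(g,[*(np.array(c)+R@[a*32,b*6]),z]) for a in(-1,1) for b in (-1,1) for z in (92,126.5)]
    P=np.array(P);print(nm,"pred",P.min(0).round(1),P.max(0).round(1),"meas",bb[:2],(bb[0]+bb[2],bb[1]+bb[3]))
E
python3 rel.py 517 -254.5 180 -0.066
```

```text
L pred [224.5 259.6] [260.  279.1] meas (226, 263) (259, 278)
M pred [284.5 193.1] [310.7 207.9] meas (286, 194) (310, 207)
R pred [304.2 147.7] [325.4 162.1] meas (306, 150) (325, 161)
spin deg 29.152331225244946 tool now: tx 358.1032100004378 ty -173.51292029287066 tz 51.26034500828925
after spin: tx 228.21752865020625 ty -325.977609872166 clock 0.55
```

```bash
python3 -m inch '[{"spin":7.3},{"spin":7.3},{"spin":7.3},{"spin":7.25},{"tx":0.02,"ty":-0.028},{"tx":0.024,"ty":-0.034},{"tx":0.024,"ty":-0.034},{"tx":0.024,"ty":-0.034}]' 40; python3 rel.py 517 -254.5 180 -0.066
```

```text
spin deg 29.152331225244946 tool now: tx 358.1032100004378 ty -173.51292029287066 tz 51.26034500828925
after spin: tx 228.21752865020625 ty -325.977609872166 clock 0.55$[0]: bad value
```

```bash
python3 -m inch '[{"gripper":0.085,"tx":0,"ty":0,"tz":0,"spin":7.3},{"gripper":0.085,"tx":0,"ty":0,"tz":0,"spin":7.3},{"gripper":0.085,"tx":0,"ty":0,"tz":0,"spin":7.3},{"gripper":0.085,"tx":0,"ty":0,"tz":0,"spin":7.25},{"gripper":0.085,"tx":0.02,"ty":-0.028,"tz":0,"spin":0},{"gripper":0.085,"tx":0.024,"ty":-0.034,"tz":0,"spin":0},{"gripper":0.085,"tx":0.024,"ty":-0.034,"tz":0,"spin":0},{"gripper":0.085,"tx":0.024,"ty":-0.034,"tz":0,"spin":0}]' 40; python3 rel.py 517 -254.5 180 -0.066
```

```text
clock: 1.35
eef_pos: [368.9, -439.9, 231.4]
tcp_rot: [3.141, -0.0, -0.067]
contact_force: [0.3, 0.1, 0.1]
opening: 0.998
spin deg -0.034704232798907136 tool now: tx 135.45367628344118 ty -194.886189314016 tz 51.38965870382577
after spin: tx 135.57169460307574 ty -194.80410885422344 clock 1.35
```

```bash
python3 -m inch '[{"gripper":0.085,"tx":0.027,"ty":-0.039,"tz":0,"spin":0},{"gripper":0.085,"tx":0.027,"ty":-0.039,"tz":0,"spin":0},{"gripper":0.085,"tx":0.027,"ty":-0.039,"tz":0,"spin":0},{"gripper":0.085,"tx":0.027,"ty":-0.039,"tz":0,"spin":0},{"gripper":0.085,"tx":0.027,"ty":-0.039,"tz":0,"spin":0},{"gripper":0.085,"tx":0,"ty":0,"tz":0.04,"spin":0},{"gripper":0.085,"tx":0,"ty":0,"tz":0.011,"spin":0},{"gripper":0.085,"tx":0,"ty":0,"tz":0,"spin":0}]'; python3 rel.py 517 -254.5 103 -0.066
python3 - <<'E'
from rig import *
import cv2
f=grab_frame("top");cv2.imwrite("pics/top2.png",cv2.resize(f["pixels"][100:260,340:520,::-1],None,fx=3.5,fy=3.5))
E
```

```text
clock: 2.15
eef_pos: [514.1, -254.9, 178.5]
tcp_rot: [-3.14, 0.004, -0.066]
contact_force: [-0.3, 0.5, 0.8]
opening: 0.994
spin deg 0.009927712170415779 tool now: tx 2.886677771096434 ty -0.5817150522600024 tz 75.47453027224287
after spin: tx 2.886576933260953 ty -0.582215221832891 clock 2.15
```

View pics/top2.png

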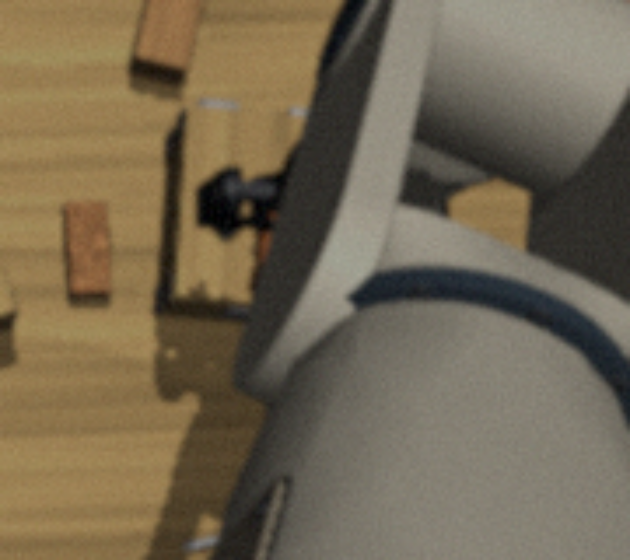

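Arm occludes most of the lid, but the open fingers straddle the bar area. Going down.

```bash
python3 -m inch '[{"gripper":0.085,"tx":0,"ty":0,"tz":0.03,"spin":0},{"gripper":0.085,"tx":0,"ty":0,"tz":0.025,"spin":0},{"gripper":0.085,"tx":0,"ty":0,"tz":0.015,"spin":0},{"gripper":0.085,"tx":0,"ty":0,"tz":0.007,"spin":0},{"gripper":0.085,"tx":0,"ty":0,"tz":0,"spin":0},{"gripper":0.03,"tx":0,"ty":0,"tz":0,"spin":0},{"gripper":0.03,"tx":0,"ty":0,"tz":0,"spin":0},{"gripper":0.03,"tx":0,"ty":0,"tz":0,"spin":0}]'; python3 rel.py 517 -254.5 103 -0.066
python3 - <<'E'
from rig import *
import cv2
f=grab_frame("side");cv2.imwrite("pics/side2.png",cv2.resize(f["pixels"][100:200,250:400,::-1],None,fx=5,fy=5,interpolation=cv2.INTER_CUBIC))
E
```

```text
clock: 3.0
eef_pos: [516.3, -255.6, 104.2]
tcp_rot: [3.141, -0.001, -0.066]
contact_force: [0.9, -0.2, -0.5]
opening: 0.51
spin deg 0.001823740859570086 tool now: tx 0.659519331104085 ty -1.1955369086634824 tz 1.1989686621426188
after spin: tx 0.6594812764922056 ty -1.1955579007445964 clock 3.0
```

View pics/side2.png

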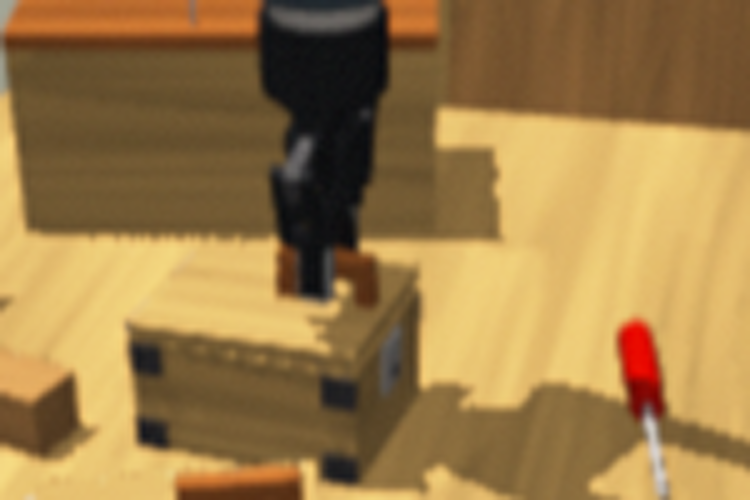

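The fingers straddle the bar at the crop position (315,275), slightly towards the hinge side of the bar. Closing.

```bash
python3 -m inch '[{"gripper":0.0,"tx":0,"ty":0,"tz":0,"spin":0},{"gripper":0.0,"tx":0,"ty":0,"tz":0,"spin":0},{"gripper":0.0,"tx":0,"ty":0,"tz":0,"spin":0},{"gripper":0.0,"tx":0,"ty":0,"tz":0,"spin":0},{"gripper":0.0,"tx":0,"ty":0,"tz":-0.002,"spin":0},{"gripper":0.0,"tx":0,"ty":0,"tz":-0.002,"spin":0},{"gripper":0.0,"tx":0,"ty":0,"tz":-0.001,"spin":0},{"gripper":0.0,"tx":0,"ty":0,"tz":0,"spin":0}]' 40
```

```text
clock: 3.85
eef_pos: [516.4, -256.2, 106.0]
tcp_rot: [3.141, -0.001, -0.067]
contact_force: [10.9, -9.3, -27.5]
opening: 0.135
```

```bash
python3 -m inch '[{"gripper":0.0,"tx":0,"ty":0,"tz":-0.002,"spin":0},{"gripper":0.0,"tx":0,"ty":0,"tz":-0.002,"spin":0},{"gripper":0.0,"tx":0,"ty":0,"tz":-0.001,"spin":0},{"gripper":0.0,"tx":0,"ty":0,"tz":0,"spin":0},{"gripper":0.0,"tx":0,"ty":0,"tz":0,"spin":0},{"gripper":0.0,"tx":0,"ty":0,"tz":0,"spin":0},{"gripper":0.0,"tx":0,"ty":0,"tz":0,"spin":0},{"gripper":0.0,"tx":0,"ty":0,"tz":0,"spin":0}]' 40
```

```text
clock: 4.65
eef_pos: [514.8, -255.9, 109.8]
tcp_rot: [3.141, 0.002, -0.067]
contact_force: [8.9, -10.8, -35.7]
opening: 0.137
```

36 N and the lid isn't following, so the right case is caught. Release, lift, close and press it home.

```bash
python3 -m inch '[{"gripper":0.04,"tx":0,"ty":0,"tz":0.005,"spin":0},{"gripper":0.04,"tx":0,"ty":0,"tz":0,"spin":0},{"gripper":0.04,"tx":0,"ty":0,"tz":-0.01,"spin":0},{"gripper":0.04,"tx":0,"ty":0,"tz":-0.03,"spin":0},{"gripper":0.0,"tx":0,"ty":0,"tz":0,"spin":0},{"gripper":0.0,"tx":0,"ty":0,"tz":0,"spin":0},{"gripper":0.0,"tx":0,"ty":0,"tz":0,"spin":0},{"gripper":0.0,"tx":0,"ty":0,"tz":0,"spin":0}]' 40
```

```text
clock: 5.45
eef_pos: [515.3, -255.1, 147.8]
tcp_rot: [-3.141, 0.001, -0.066]
contact_force: [-0.8, -0.3, 0.5]
opening: -0.001
```

```bash
python3 -m inch '[{"gripper":0.0,"tx":-0.002,"ty":0,"tz":0.01,"spin":0},{"gripper":0.0,"tx":0,"ty":0,"tz":0.004,"spin":0},{"gripper":0.0,"tx":0,"ty":0,"tz":0.002,"spin":0},{"gripper":0.0,"tx":0,"ty":0,"tz":0.0,"spin":0},{"gripper":0.0,"tx":0,"ty":0,"tz":0,"spin":0},{"gripper":0.0,"tx":0,"ty":0,"tz":0,"spin":0},{"gripper":0.0,"tx":0,"ty":0,"tz":0,"spin":0},{"gripper":0.0,"tx":0,"ty":0,"tz":0,"spin":0}]' 40
```

```text
clock: 6.25
eef_pos: [513.8, -255.3, 132.5]
tcp_rot: [3.141, -0.0, -0.066]
contact_force: [-0.5, 0.6, 0.2]
opening: 0.002
```

```bash
python3 -m inch '[{"gripper":0.0,"tx":0,"ty":0,"tz":0.002,"spin":0},{"gripper":0.0,"tx":0,"ty":0,"tz":0.002,"spin":0},{"gripper":0.0,"tx":0,"ty":0,"tz":0.002,"spin":0},{"gripper":0.0,"tx":0,"ty":0,"tz":0.002,"spin":0},{"gripper":0.0,"tx":0,"ty":0,"tz":0.001,"spin":0},{"gripper":0.0,"tx":0,"ty":0,"tz":0.001,"spin":0},{"gripper":0.0,"tx":0,"ty":0,"tz":0,"spin":0},{"gripper":0.0,"tx":0,"ty":0,"tz":0,"spin":0}]' 40
```

```text
clock: 7.05
eef_pos: [513.6, -255.3, 123.8]
tcp_rot: [3.142, 0.0, -0.066]
contact_force: [-8.1, 2.9, 19.6]
opening: -0.002
```

Lid R is home: z 123.8 at 20 N. Next is the middle bar.

```bash
python3 -m inch '[{"gripper":0.0,"tx":0,"ty":0,"tz":-0.03,"spin":0},{"gripper":0.07,"tx":0,"ty":0,"tz":-0.03,"spin":0},{"gripper":0.07,"tx":0,"ty":0,"tz":0,"spin":-6.4},{"gripper":0.07,"tx":0,"ty":0,"tz":0,"spin":-6.4},{"gripper":0.07,"tx":0,"ty":0,"tz":0,"spin":-6.4},{"gripper":0.07,"tx":0,"ty":0,"tz":0,"spin":0},{"gripper":0.07,"tx":0,"ty":0,"tz":0,"spin":0},{"gripper":0.07,"tx":0,"ty":0,"tz":0,"spin":0}]' 40; python3 rel.py 498.5 -4 106 0.27
```

```text
clock: 7.85
eef_pos: [513.7, -255.2, 182.1]
tcp_rot: [-3.141, 0.0, 0.267]
contact_force: [1.1, 0.2, 0.2]
opening: 0.82
spin deg -0.19361624551137838 tool now: tx 51.500087607540834 ty -246.36940648420136 tz 76.1110406492945
after spin: tx 52.33233356865669 ty -246.19396893145225 clock 7.85
```

```bash
python3 -m inch '[{"gripper":0.07,"tx":0.008,"ty":-0.041,"tz":0,"spin":-0.2},{"gripper":0.07,"tx":0.009,"ty":-0.041,"tz":0,"spin":0},{"gripper":0.07,"tx":0.009,"ty":-0.041,"tz":0,"spin":0},{"gripper":0.07,"tx":0.009,"ty":-0.041,"tz":0,"spin":0},{"gripper":0.07,"tx":0.009,"ty":-0.041,"tz":0,"spin":0},{"gripper":0.07,"tx":0.008,"ty":-0.041,"tz":0,"spin":0},{"gripper":0.07,"tx":0,"ty":0,"tz":0,"spin":0},{"gripper":0.07,"tx":0,"ty":0,"tz":0,"spin":0}]' 40; python3 rel.py 498.5 -4 104 0.27
```

```text
clock: 8.65
eef_pos: [497.8, -3.6, 182.3]
tcp_rot: [3.141, -0.0, 0.274]
contact_force: [0.7, 0.2, -0.8]
opening: 0.82
spin deg 0.22148100867757364 tool now: tx 0.6261929582552436 ty 0.5397838304976484 tz 78.32854084890954
after spin: tx 0.6282748482827968 ty 0.5373592091426332 clock 8.65
```

```bash
python3 -m inch '[{"gripper":0.07,"tx":0,"ty":0,"tz":0.03,"spin":0},{"gripper":0.07,"tx":0,"ty":0,"tz":0.025,"spin":0},{"gripper":0.07,"tx":0,"ty":0,"tz":0.015,"spin":0},{"gripper":0.07,"tx":0,"ty":0,"tz":0.008,"spin":0},{"gripper":0.07,"tx":0,"ty":0,"tz":0,"spin":0},{"gripper":0.03,"tx":0,"ty":0,"tz":0,"spin":0},{"gripper":0.03,"tx":0,"ty":0,"tz":0,"spin":0},{"gripper":0.03,"tx":0,"ty":0,"tz":0,"spin":0}]'
```

```text
clock: 9.45
eef_pos: [498.3, -4.4, 105.1]
tcp_rot: [3.141, -0.001, 0.272]
contact_force: [0.5, 1.0, 0.0]
opening: 0.353
```

```bash
python3 -m inch '[{"gripper":0.0,"tx":0,"ty":0,"tz":0,"spin":0},{"gripper":0.0,"tx":0,"ty":0,"tz":0,"spin":0},{"gripper":0.0,"tx":0,"ty":0,"tz":0,"spin":0},{"gripper":0.0,"tx":0,"ty":0,"tz":0,"spin":0},{"gripper":0.0,"tx":0,"ty":0,"tz":-0.002,"spin":0},{"gripper":0.0,"tx":0,"ty":0,"tz":-0.002,"spin":0},{"gripper":0.0,"tx":0,"ty":0,"tz":-0.001,"spin":0},{"gripper":0.0,"tx":0,"ty":0,"tz":0,"spin":0}]' 40
```

```text
clock: 10.25
eef_pos: [499.0, -6.2, 107.6]
tcp_rot: [3.138, -0.002, 0.275]
contact_force: [14.0, -14.5, -33.4]
opening: 0.129
```

```bash
python3 -m inch '[{"gripper":0.0,"tx":0,"ty":0,"tz":-0.002,"spin":0},{"gripper":0.0,"tx":0,"ty":0,"tz":-0.002,"spin":0},{"gripper":0.0,"tx":0,"ty":0,"tz":-0.001,"spin":0},{"gripper":0.0,"tx":0,"ty":0,"tz":0,"spin":0},{"gripper":0.0,"tx":0,"ty":0,"tz":0,"spin":0},{"gripper":0.0,"tx":0,"ty":0,"tz":0,"spin":0},{"gripper":0.0,"tx":0,"ty":0,"tz":0,"spin":0},{"gripper":0.0,"tx":0,"ty":0,"tz":0,"spin":0}]' 40
```

```text
clock: 11.05
eef_pos: [497.6, -6.5, 111.9]
tcp_rot: [3.138, 0.001, 0.275]
contact_force: [12.3, -16.1, -36.5]
opening: 0.127
```

Same signature, so the middle is caught too. Press it home.

```bash
python3 -m inch '[{"gripper":0.04,"tx":0,"ty":0,"tz":0.005,"spin":0},{"gripper":0.04,"tx":0,"ty":0.003,"tz":0,"spin":0},{"gripper":0.04,"tx":0,"ty":0,"tz":-0.01,"spin":0},{"gripper":0.04,"tx":0,"ty":0,"tz":-0.03,"spin":0},{"gripper":0.0,"tx":0,"ty":0,"tz":0,"spin":0},{"gripper":0.0,"tx":0,"ty":0,"tz":0,"spin":0},{"gripper":0.0,"tx":0,"ty":0,"tz":0,"spin":0},{"gripper":0.0,"tx":0,"ty":0,"tz":0,"spin":0}]' 40
```

```text
clock: 11.85
eef_pos: [498.0, -7.1, 148.9]
tcp_rot: [-3.141, 0.001, 0.273]
contact_force: [0.6, -0.8, 0.3]
opening: -0.0
```

```bash
python3 -m inch '[{"gripper":0.0,"tx":-0.002,"ty":0,"tz":0.01,"spin":0},{"gripper":0.0,"tx":0,"ty":0,"tz":0.006,"spin":0},{"gripper":0.0,"tx":0,"ty":0,"tz":0.002,"spin":0},{"gripper":0.0,"tx":0,"ty":0,"tz":0.002,"spin":0},{"gripper":0.0,"tx":0,"ty":0,"tz":0.002,"spin":0},{"gripper":0.0,"tx":0,"ty":0,"tz":0.002,"spin":0},{"gripper":0.0,"tx":0,"ty":0,"tz":0.001,"spin":0},{"gripper":0.0,"tx":0,"ty":0,"tz":0,"spin":0}]' 40
```

```text
clock: 12.65
eef_pos: [496.7, -7.8, 124.2]
tcp_rot: [3.142, -0.0, 0.273]
contact_force: [-0.4, -0.3, 0.4]
opening: -0.0
```

```bash
python3 -m inch '[{"gripper":0.0,"tx":0,"ty":0,"tz":0.001,"spin":0},{"gripper":0.0,"tx":0,"ty":0,"tz":0.001,"spin":0},{"gripper":0.0,"tx":0,"ty":0,"tz":0.0,"spin":0},{"gripper":0.0,"tx":0,"ty":0,"tz":0.0,"spin":0},{"gripper":0.0,"tx":0,"ty":0,"tz":0,"spin":0},{"gripper":0.0,"tx":0,"ty":0,"tz":0,"spin":0},{"gripper":0.0,"tx":0,"ty":0,"tz":0,"spin":0},{"gripper":0.0,"tx":0,"ty":0,"tz":0,"spin":0}]' 40
python3 - <<'E'
from rig import *
import cv2
f=grab_frame("side");cv2.imwrite("pics/side3.png",cv2.resize(f["pixels"][120:260,230:390,::-1],None,fx=4,fy=4,interpolation=cv2.INTER_CUBIC))
E
```

```text
clock: 13.45
eef_pos: [496.9, -7.7, 123.9]
tcp_rot: [3.141, -0.001, 0.273]
contact_force: [-7.3, -1.2, 19.6]
opening: -0.002
```

View pics/side3.png

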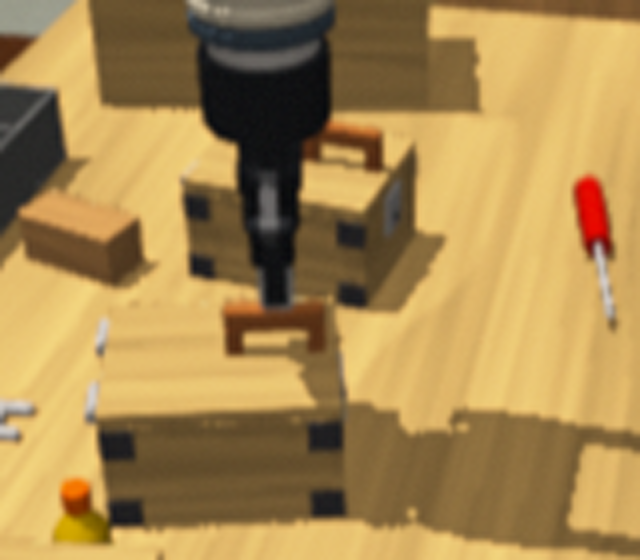

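The fingertips rest on the middle bar at crop (275,305): 123.9 mm at 20 N, so it's home. Now the left case.

```bash
python3 -m inch '[{"gripper":0.0,"tx":0,"ty":0,"tz":-0.03,"spin":0},{"gripper":0.07,"tx":0,"ty":0,"tz":-0.03,"spin":0},{"gripper":0.07,"tx":0,"ty":0,"tz":0,"spin":4.7},{"gripper":0.07,"tx":0,"ty":0,"tz":0,"spin":4.7},{"gripper":0.07,"tx":0,"ty":0,"tz":0,"spin":0},{"gripper":0.07,"tx":0,"ty":0,"tz":0,"spin":0},{"gripper":0.07,"tx":0,"ty":0,"tz":0,"spin":0},{"gripper":0.07,"tx":0,"ty":0,"tz":0,"spin":0}]' 40; python3 rel.py 538 251 104 0.11
```

```text
clock: 14.3
eef_pos: [496.5, -7.8, 182.1]
tcp_rot: [-3.142, 0.0, 0.11]
contact_force: [-0.1, 0.2, -0.8]
opening: 0.814
spin deg -0.02106682258966598 tool now: tx 69.52884165080866 ty -252.6759942141364 tz 78.08735658562881
after spin: tx 69.62174222715373 ty -252.65041239361017 clock 14.3
```

```bash
python3 -m inch '[{"gripper":0.07,"tx":0.01,"ty":-0.036,"tz":0,"spin":0},{"gripper":0.07,"tx":0.012,"ty":-0.044,"tz":0,"spin":0},{"gripper":0.07,"tx":0.012,"ty":-0.044,"tz":0,"spin":0},{"gripper":0.07,"tx":0.012,"ty":-0.044,"tz":0,"spin":0},{"gripper":0.07,"tx":0.012,"ty":-0.044,"tz":0,"spin":0},{"gripper":0.07,"tx":0.0115,"ty":-0.0405,"tz":0,"spin":0},{"gripper":0.07,"tx":0,"ty":0,"tz":0,"spin":0},{"gripper":0.07,"tx":0,"ty":0,"tz":0,"spin":0}]' 40; python3 rel.py 538 251 104 0.11
```

```text
clock: 15.1
eef_pos: [537.9, 251.5, 181.7]
tcp_rot: [3.141, 0.001, 0.111]
contact_force: [0.1, -0.8, -0.7]
opening: 0.823
spin deg 0.06799028915186447 tool now: tx 0.006749861227717355 ty 0.4974572083078213 tz 77.73011053375942
after spin: tx 0.0073401661243519475 ty 0.4974488483103277 clock 15.1
```

```bash
python3 -m inch '[{"gripper":0.07,"tx":0,"ty":0,"tz":0.03,"spin":0},{"gripper":0.07,"tx":0,"ty":0,"tz":0.025,"spin":0},{"gripper":0.07,"tx":0,"ty":0,"tz":0.015,"spin":0},{"gripper":0.07,"tx":0,"ty":0,"tz":0.008,"spin":0},{"gripper":0.07,"tx":0,"ty":0,"tz":0,"spin":0},{"gripper":0.03,"tx":0,"ty":0,"tz":0,"spin":0},{"gripper":0.03,"tx":0,"ty":0,"tz":0,"spin":0},{"gripper":0.03,"tx":0,"ty":0,"tz":0,"spin":0}]'
```

```text
clock: 15.9
eef_pos: [538.9, 251.0, 105.2]
tcp_rot: [-3.141, -0.001, 0.109]
contact_force: [0.2, -0.2, 0.6]
opening: 0.349
```

```bash
python3 -m inch '[{"gripper":0.0,"tx":0,"ty":0,"tz":0,"spin":0},{"gripper":0.0,"tx":0,"ty":0,"tz":0,"spin":0},{"gripper":0.0,"tx":0,"ty":0,"tz":0,"spin":0},{"gripper":0.0,"tx":0,"ty":0,"tz":0,"spin":0},{"gripper":0.0,"tx":0,"ty":0,"tz":-0.002,"spin":0},{"gripper":0.0,"tx":0,"ty":0,"tz":-0.002,"spin":0},{"gripper":0.0,"tx":0,"ty":0,"tz":-0.001,"spin":0},{"gripper":0.0,"tx":0,"ty":0,"tz":0,"spin":0}]' 40
```

```text
clock: 16.7
eef_pos: [539.9, 250.8, 109.0]
tcp_rot: [-3.142, -0.003, 0.109]
contact_force: [8.4, -1.3, -6.6]
opening: 0.132
```

Only 7 N here, so this lid is swinging up. Lift along the arc.

```bash
python3 -m inch '[{"gripper":0.0,"tx":0.001,"ty":0,"tz":-0.003,"spin":0},{"gripper":0.0,"tx":0.001,"ty":0,"tz":-0.003,"spin":0},{"gripper":0.0,"tx":0.001,"ty":0,"tz":-0.003,"spin":0},{"gripper":0.0,"tx":0.001,"ty":0,"tz":-0.003,"spin":0},{"gripper":0.0,"tx":0.001,"ty":0,"tz":-0.003,"spin":0},{"gripper":0.0,"tx":0.001,"ty":0,"tz":-0.003,"spin":0},{"gripper":0.0,"tx":0,"ty":0,"tz":0,"spin":0},{"gripper":0.0,"tx":0,"ty":0,"tz":0,"spin":0}]' 40
python3 - <<'E'
from rig import *
import cv2
print(sense()["eef_pos"],sense()["contact_force"])
f=grab_frame("side");cv2.imwrite("pics/side4.png",cv2.resize(f["pixels"][180:340,150:320,::-1],None,fx=3.7,fy=3.7,interpolation=cv2.INTER_CUBIC))
E
```

```text
clock: 17.5
eef_pos: [546.9, 251.6, 127.1]
tcp_rot: [-3.141, -0.005, 0.109]
contact_force: [11.9, -0.5, -8.9]
opening: 0.125
[546.85406406 251.63561017 127.12461008] [11.9327169  -0.52953147 -8.92665359]
```

View pics/side4.png

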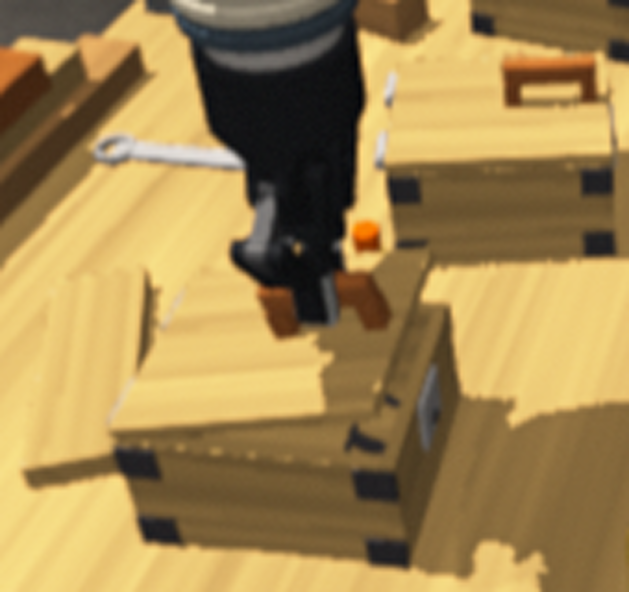

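The lid is clearly open at the front, by about 0.2 rad. Lower it, release, then press from above.

```bash
python3 -m inch '[{"gripper":0.0,"tx":-0.001,"ty":0,"tz":0.004,"spin":0},{"gripper":0.0,"tx":-0.001,"ty":0,"tz":0.004,"spin":0},{"gripper":0.0,"tx":-0.001,"ty":0,"tz":0.004,"spin":0},{"gripper":0.0,"tx":-0.001,"ty":0,"tz":0.003,"spin":0},{"gripper":0.0,"tx":-0.001,"ty":0,"tz":0.003,"spin":0},{"gripper":0.0,"tx":-0.001,"ty":0,"tz":0.0,"spin":0},{"gripper":0.0,"tx":0,"ty":0,"tz":0,"spin":0},{"gripper":0.0,"tx":0,"ty":0,"tz":0,"spin":0}]' 40
```

```text
clock: 18.35
eef_pos: [537.9, 250.6, 109.0]
tcp_rot: [3.141, 0.001, 0.109]
contact_force: [-0.7, -3.4, 0.8]
opening: 0.129
```

```bash
python3 -m inch '[{"gripper":0.04,"tx":0,"ty":0,"tz":0,"spin":0},{"gripper":0.04,"tx":0,"ty":0,"tz":0,"spin":0},{"gripper":0.04,"tx":0,"ty":0,"tz":-0.01,"spin":0},{"gripper":0.04,"tx":0,"ty":0,"tz":-0.03,"spin":0},{"gripper":0.0,"tx":-0.002,"ty":0,"tz":0,"spin":0},{"gripper":0.0,"tx":0,"ty":0,"tz":0,"spin":0},{"gripper":0.0,"tx":0,"ty":0,"tz":0,"spin":0},{"gripper":0.0,"tx":0,"ty":0,"tz":0,"spin":0}]' 40
```

```text
clock: 19.15
eef_pos: [535.9, 250.4, 148.6]
tcp_rot: [3.141, 0.001, 0.109]
contact_force: [-0.6, -0.2, -0.1]
opening: -0.003
```

```bash
python3 -m inch '[{"gripper":0.0,"tx":0,"ty":0,"tz":0.01,"spin":0},{"gripper":0.0,"tx":0,"ty":0,"tz":0.006,"spin":0},{"gripper":0.0,"tx":0,"ty":0,"tz":0.002,"spin":0},{"gripper":0.0,"tx":0,"ty":0,"tz":0.002,"spin":0},{"gripper":0.0,"tx":0,"ty":0,"tz":0.002,"spin":0},{"gripper":0.0,"tx":0,"ty":0,"tz":0.002,"spin":0},{"gripper":0.0,"tx":0,"ty":0,"tz":0.001,"spin":0},{"gripper":0.0,"tx":0,"ty":0,"tz":0,"spin":0}]' 40
```

```text
clock: 19.95
eef_pos: [535.2, 250.4, 124.8]
tcp_rot: [3.141, 0.002, 0.109]
contact_force: [-4.8, -0.8, 8.5]
opening: 0.001
```

```bash
python3 -m inch '[{"gripper":0.0,"tx":0,"ty":0,"tz":0.001,"spin":0},{"gripper":0.0,"tx":0,"ty":0,"tz":0.001,"spin":0},{"gripper":0.0,"tx":0,"ty":0,"tz":0.0,"spin":0},{"gripper":0.0,"tx":0,"ty":0,"tz":0.0,"spin":0},{"gripper":0.0,"tx":0,"ty":0,"tz":0,"spin":0},{"gripper":0.0,"tx":0,"ty":0,"tz":0,"spin":0},{"gripper":0.0,"tx":0,"ty":0,"tz":0,"spin":0},{"gripper":0.0,"tx":0,"ty":0,"tz":0,"spin":0}]' 40
```

```text
clock: 20.75
eef_pos: [535.1, 250.4, 123.9]
tcp_rot: [3.141, 0.002, 0.108]
contact_force: [-11.0, -3.5, 21.1]
opening: 0.001
```

```bash
python3 -m inch '[{"gripper":0.0,"tx":0,"ty":0,"tz":0.0005,"spin":0},{"gripper":0.0,"tx":0,"ty":0,"tz":0,"spin":0},{"gripper":0.0,"tx":0,"ty":0,"tz":-0.01,"spin":0},{"gripper":0.0,"tx":0,"ty":0,"tz":0,"spin":0},{"gripper":0.0,"tx":0,"ty":0,"tz":0.0065,"spin":0},{"gripper":0.0,"tx":0,"ty":0,"tz":0,"spin":0},{"gripper":0.0,"tx":0,"ty":0,"tz":0,"spin":0},{"gripper":0.0,"tx":0,"ty":0,"tz":0,"spin":0}]' 40
```

```text
clock: 21.55
eef_pos: [536.0, 250.4, 124.7]
tcp_rot: [3.141, 0.001, 0.109]
contact_force: [0.4, 0.0, 0.7]
opening: -0.0
```

```bash
python3 -m inch '[{"gripper":0.0,"tx":0,"ty":0,"tz":0.0005,"spin":0},{"gripper":0.0,"tx":0,"ty":0,"tz":0.0005,"spin":0},{"gripper":0.0,"tx":0,"ty":0,"tz":0.0,"spin":0},{"gripper":0.0,"tx":0,"ty":0,"tz":0,"spin":0},{"gripper":0.0,"tx":0,"ty":0,"tz":0,"spin":0},{"gripper":0.0,"tx":0,"ty":0,"tz":0,"spin":0},{"gripper":0.0,"tx":0,"ty":0,"tz":0,"spin":0},{"gripper":0.0,"tx":0,"ty":0,"tz":0,"spin":0}]' 40
```

```text
clock: 22.35
eef_pos: [536.3, 250.6, 124.3]
tcp_rot: [-3.142, -0.0, 0.109]
contact_force: [0.1, -0.3, -0.1]
opening: -0.002
```

No contact at 124.3 mm, so the left lid has stayed home. Retreat and take a final look.

```bash
python3 -m inch '[{"gripper":0.0,"tx":0,"ty":0,"tz":-0.02,"spin":0},{"gripper":0.0,"tx":0,"ty":0,"tz":-0.04,"spin":0},{"gripper":0.0,"tx":0,"ty":0,"tz":-0.04,"spin":0},{"gripper":0.0,"tx":-0.04,"ty":0,"tz":-0.02,"spin":0},{"gripper":0.0,"tx":-0.04,"ty":0,"tz":0,"spin":0},{"gripper":0.0,"tx":-0.04,"ty":0,"tz":0,"spin":0},{"gripper":0.0,"tx":0,"ty":0,"tz":0,"spin":0},{"gripper":0.0,"tx":0,"ty":0,"tz":0,"spin":0}]' 40
python3 - <<'E'
from rig import *
import cv2
f=grab_frame("side");cv2.imwrite("pics/side5.png",cv2.resize(f["pixels"][120:340,150:400,::-1],None,fx=2.7,fy=2.7,interpolation=cv2.INTER_CUBIC))
E
```

```text
clock: 23.15
eef_pos: [416.8, 237.7, 244.8]
tcp_rot: [-3.141, -0.001, 0.109]
contact_force: [1.3, 1.1, 0.1]
opening: 0.003
```

View pics/side5.png

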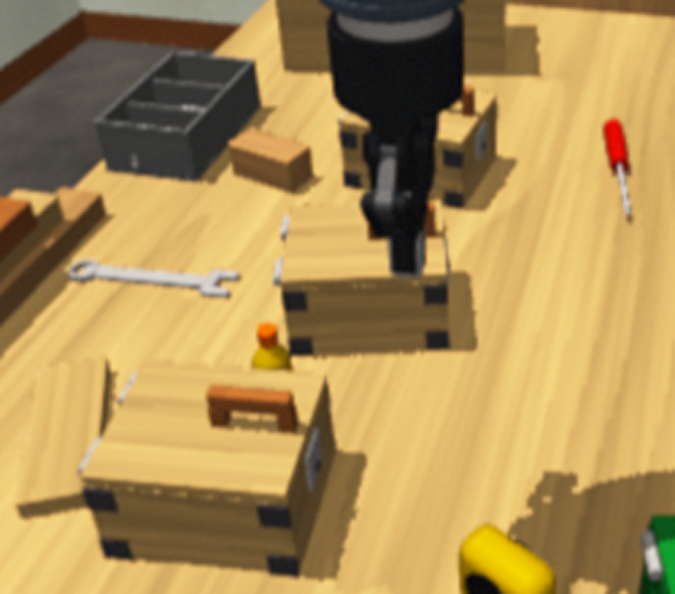

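The left lid at crop (210,430) is shut, and the bystanders in view look undisturbed. The tool is in free air with no contact force.

```bash
python3 -c "
from rig import *
print(sign_off())"
```

```text
the job is handed in; nothing more can be done
None
```

I found the uncaught lid, closed it, and pressed all three lids home. I handed the job in at about 23 s; no verdict is reported.

- **Right and middle cases:** both were caught. Each resisted the tug with about 36 N and the grip slipped. I pressed each one down to a bar height of 123.8–123.9 mm at about 20 N; fully home is 124 mm. I did not touch these two again after pressing.
- **Left case:** this was the uncaught one. It swung up with about 9 N of vertical resistance. The tool rose about 22 mm from where it gripped, roughly 0.2 rad, and the side picture showed the lid standing open. I lowered it and pressed it to 123.9 mm at 21 N. When I lowered the tool over it again to 124.3 mm there was no contact, so it had stayed down. I did not tug it again to test the catch directly.
- **Last picture:** the left lid is shut, and the bystanders in view look unmoved. The arm partly hid the middle and right cases and hid the sanding block. The gripper was clear in free air, with only about 1–2 N of sensor noise.

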